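# Draw the top flow plate off the magazine and lay it in the build jig

### The job

Take the uppermost graphite flow plate from the plate magazine and lay it flat on the bed of the cell build jig, down between the guide pins. It lies too deep to be gripped and a sprung finger holds it down, so press on its bare front part with the fingertips and drag it all the way out onto the ledge in front, then take it by its long sides. Leave the plate underneath in the magazine and the other things where they are, and press only as hard as needed, because graphite cracks at about 25 N.

Things in the scene. Friction and masses are not known exactly. Their poses are not given: they have to be found in the camera images.
- plate_top: uppermost flow plate: flat black graphite plate, 84 x 66 mm (its x and y), 6.5 mm thick, about 60 g, slippery on the magazine and the other plate (friction about 0.2), less so under fingertips (about 0.6). Origin: centre of its underside, z up through its upper face. It starts in the magazine's pocket with its x axis along the magazine's x, on top of the other plate.
- plate_next: second flow plate, of the same shape, under the first; it stays in the magazine, where the sill holds it back. Origin: centre of its underside, on the pocket's floor.
- magazine: plate magazine, grey and aluminium, fixed to the desk; origin on the desk under the middle of its pocket, -x to its open front (roughly to the robot), z up. Pocket 87 x 69 mm (x, y), rubber-sprung floor at 12 mm, which gives 1 mm for 20 N and 2 mm at most; side walls (7.5 mm thick) and rear wall (14.5 mm) reach 28.5 mm, 3.5 mm above the top plate's upper face, which is at 25 mm.
- sill (a point): middle of the inner top edge of the magazine's front sill, a ridge 5.5 mm thick (magazine x = -43.5 to -49 mm), 16 mm above the desk. The top plate slides out 2.5 mm above it; the plate below is stopped by it. Beyond it the ledge lies 1.5 mm lower, so the plate's front sinks up to 4 mm as it comes out, and a finger dragging it has to follow it down or it loses its grip.
- ledge (a point): middle of the plate's resting place on the take-off ledge, at magazine x = -96 mm, 14.5 mm above the desk. The ledge is flat, 40 mm wide (the plate's long sides stand free on both sides of it) and ends at x = -152 mm. Two 5 mm stop pins at x = -146, y = +-13 mm, 23 mm high, halt the plate with its origin at x = -101 mm; it lies flat on the ledge from about x = -92 mm.
- holddown (a joint): sprung hold-down finger on the magazine's rear wall, rad: 0 with its pad on the top plate, more = raised. Its white pad (14 mm wide, at magazine x = +12, y = 0) bears on the plate with about 10 N for its first 30 mm, then drops onto the next. Highest point 41 mm, at x = 51 mm. The plate is bare from x = -42 mm to 0: press there. Pressing with 12 to 18 N drags it safely.
- jig: cell build jig, aluminium, fixed: base 114 x 92 x 8 mm, bed 82 x 44 mm (x, y), top at 18 mm; eight guide pins of 6 mm diameter, up to 31.5 mm, tapered above 27 mm, at x = +-46.5, y = +-14 and x = +-27, y = +-37.5 mm: 1.5 mm of play on each side of the plate. Origin on the desk under its middle, x along the plate's 84 mm, either end first. Beside the bed, between pins, is room for fingers.
- jig_seat (a point): centre of the jig bed's top face, 18 mm above the desk: where the centre of the plate's underside belongs.
- cell: finished fuel cell standing behind the work, 88 x 77 x 181 mm; origin under it. Leave alone.
- meter: hand multimeter lying left of the work, before the monitor, 151 x 75 x 44 mm; origin under its middle. Leave alone.
- spare_end_plate: aluminium end plate lying left of the work, near the desk's front edge, 96 x 75 x 9 mm; origin under its middle. Leave alone.
- cup: plastic cup on the left, 109 mm wide, 145 mm high; origin under its middle. Leave alone.
Not all that is in view belongs to the job. Leave any green look-alike of the plate_top alone.

How it is judged:
On the way, in this order (a step that is already met when the one before it is completed fails the run):
1. the top plate has been dragged all the way out and lies flat on the ledge (its centre at least 90 mm ahead of the pocket's middle) (x of plate_top in the frame of magazine below -0.09 m and z of plate_top in the frame of magazine between 0.012 and 0.0175 m and angle between plate_top's own z axis and vertical below 0.04 rad), for 0.2 s.
2. the plate has been lifted clear of the magazine (height (world z) of plate_top above 0.035 m and contact force between plate_top and magazine below 0.01 N), for 0.1 s.
At the end, for the whole second after the job is handed in: the formerly uppermost plate lies flat and at rest on the jig's bed between the pins (centre within 4 mm of the bed's centre, height within 2 mm, tilt under 3 degrees, turned under 5 degrees against the jig, either end foremost); the other plate still lies in the magazine's pocket (horizontal distance between plate_top and jig_seat below 0.004 m and z of plate_top in the frame of jig_seat between -0.002 and 0.002 m and angle between plate_top's own z axis and vertical below 0.05 rad and angle between the x axis of plate_top and the x axis of jig, either way round below 0.09 rad and linear speed of plate_top below 0.02 m/s and x of plate_next in the frame of magazine above -0.008 m and z of plate_next in the frame of magazine below 0.015 m); the robot touches nothing.
It fails at once if the plate is pressed against the plate below, the magazine or the jig with more than 35 N, the hold-down finger's 10 N counted in (graphite cracks) (contact force between plate_top and plate_next above 35 N or contact force between plate_top and magazine above 35 N or contact force between plate_top and jig above 35 N).
It fails at once if the plate underneath is taken out of the magazine (x of plate_next in the frame of magazine below -0.012 m or height (world z) of plate_next above 0.03 m).
It fails at once if the cell, the multimeter, the end plate or the cup is shifted by more than 3 cm (distance of any of cell, meter, spare_end_plate, cup from where it was at the start of the episode above 0.03 m).
It also fails if it takes over 58 s, if anything falls off the work surface, if the arm or the gripper's body presses on something with over 40 N, if the wrist force passes 120 N, or if a joint passes its speed limit or range.

### The arm

A 7-joint arm with a two-finger parallel gripper is mounted at the origin on a cart in front of the work surface, level with it; the furniture and walls round the work are solid. World frame = base frame: x ahead of the robot, y to its left, z up, the work surface at z = 0. Lengths are in m, angles in rad, forces in N, time in s.
With the tool pointing down it reaches from about 0.35 to 0.775 m from the base axis. Payload 3.1 kg.
Tool frame: the origin (TCP) lies midway between the tips of the shut fingers; the grasp point (between the pads) lies 19 mm behind it (tcp_to_grasp is the distance from the TCP to the grasp point, in m); z points along the fingers, y is the line along which they close (so a half turn about z gives the same grasp; the last joint's range is limited). The gripper opens to 85 mm and grips with 20 to 120 N. Pads are 22 mm wide; open, the fingers measure 114 mm over their backs; the gripper's body (76 mm by 85 mm) begins 54 mm behind the grasp point. The pads swing forward as they close: fully open they stand 13 mm farther back than shut.
Start: joints at [1.157, 0.311, 0.014, 1.512, -0.004, 1.319, -0.027], TCP at [0.2, -0.512, 0.231] pointing down, gripper open.
Joint ranges: [-2.7, 2.7], [-0.3, 1.91], [-1.27, 1.3], [0.12, 2.57], [-1.44, 4.58], [0.2, 2.03], [-3.05, 3.05]. Speed limits (rad/s): [2.79, 2.79, 3.14, 3.14, 3.14, 3.14, 3.14].

### API

Orientations are given as a rotation vector (axis times angle).
In Python, from rig import * gives the robot as it stands.
- The arm moves only by the shell command python3 -m pendant 'ROWS' [FORCE]. ROWS is JSON, a list of rows, each a list of 3 entries, a list of its own where there are three numbers: the opening, from -1 (shut) to 1 (fully open), then the shift along the tool's x, y, z in m, then the turn, a rotation vector about the tool's x, y, z in degrees. In form: [[jaw, [tx, ty, tz], [rx, ry, rz]], ...]. A call has 1 to 10 rows; each row is the pose to reach, as a shift and turn from the pose commanded when the call began, along the tool's axes at that moment; what a row does not reach only later rows make up. A row lasts 1/8 s, in which the tool goes at most 62.5 mm and 10.7 degrees, less where a joint would pass 70% of its speed; a pose out of reach is approached as far as the arm can. A call with a gripper value outside its range is refused whole. The fingers move at their own pace and stop on an object; FORCE is the grip in N (left out, the last holds). Time passes only in rows, so rows that repeat a pose let the fingers close. It gives the time, the measured TCP pose, the force, the opening and the grip force at its end, in the units of the state.
- sense(): the state, without advancing time (a new reading comes with each control period).
- camera(name): name is "scene" or "top"; returns a dict with "pixels" (384x512x3 uint8, blue, green, red), "z_map" (384x512 float32, m along the optical axis (not along the pixel's ray), 0 where there is no reading), "fx", "fy", "cx", "cy" (pixels), "eye" and "orientation" of the camera in the world. Camera axes: x right, y up, looking along -z (the intrinsics and any distortion apply to the point x, -y, -z); pixel columns grow to the right and rows downward; lengths in m; the calibration is good to about 2 mm. A picture is of the moment at which its call begins.
- hand_in(): hands the job in; it is judged then, once.
Trained networks look in a picture, given as the dict that the camera call returned (one of the last four; its "shot" number tells which), for a name from the list of things; names that differ only in an ending like _2 or _b are one class to them, and where a whole thing is asked for, a point or a joint stands for the part that bears it (a point fixed in the world has none). Each returns a list of dicts, best first, with "conf" (0 to 1); they miss things now and then, are a little off and sometimes report something else, mostly with a low value. They report only what shows in the picture. A call takes as long as a camera call. They do not tell look-alikes from the thing itself.
- boxes_of(picture, query): "xy" ([column, row] in pixels, amid what is visible of it).
- place_of(picture, query): "xy" ([column, row] in pixels: a listed point, or the origin of a listed thing).
The state is a dict: "clock": time; "qpos": joint angles; "qvel": joint speeds; "effort": joint torques, N m; "tool_pos": TCP position; "eef_rot": TCP orientation; "force": force on the tool from outside, world axes, zero at the start; "ft_torque": the same for the moment, N m; "width": finger opening in m; "grip_force": force on a finger pad.
Only numpy, scipy, OpenCV 4.12 (cv2) and the standard library are available. Lean on these libraries where they do the work, as an engineer would, in place of code of your own. Each camera call takes 0.05 s, during which the arm holds its last target. There are 200 camera calls.

## Working session

There is one attempt and no reset: what is moved stays moved. The work goes in short steps, Python scripts to look and compute and a shell command to move; the robot and the scene stay as the last step left them, time stands still between calls to the robot, and variables do not carry over. Pictures are saved under pics/ and viewed, at most 10 in all, crops included, and the job is handed in when it is done.

```bash
mkdir -p pics; ls
cat > h.py <<'E'
from rig import *
import numpy as np, cv2
from scipy.spatial.transform import Rotation as R
def rot(o):
    o=np.array(o,float)
    return o if o.shape==(3,3) else (R.from_rotvec(o).as_matrix() if o.size==3 else R.from_quat(o).as_matrix())
def ray(p,xy):
    d=np.array([(xy[0]-p['cx'])/p['fx'],-(xy[1]-p['cy'])/p['fy'],-1.]); return rot(p['orientation'])@d
def onz(p,xy,z):
    d=ray(p,xy); e=np.array(p['eye']); return e+d*(z-e[2])/d[2]
def cloud(p):
    v,u=np.mgrid[0:384,0:512]; z=p['z_map']
    c=np.stack([(u-p['cx'])/p['fx']*z,-(v-p['cy'])/p['fy']*z,-z],-1)
    return c@rot(p['orientation']).T+np.array(p['eye'])
E
python3 - <<'E'
from h import *
s=sense();print({k:np.round(v,3) for k,v in s.items()})
for n in('top','scene'):
    p=camera(n);cv2.imwrite(f'pics/{n}0.png',p['pixels']);print(n,[k for k in p],p['eye'],p['orientation'],p['fx'],p['cx'],p['cy'])
    for q,z in(('plate_top',.0185),('magazine',0),('sill',.016),('ledge',.0145),('jig',0),('jig_seat',.018),('holddown',.03),('cell',0),('spare_end_plate',0),('meter',0)):
        print(q,[(np.round(r['xy'],1),round(r['conf'],2),np.round(onz(p,r['xy'],z),4)) for r in place_of(p,q)[:3]])
E
```

```text
pics
{'clock': np.float64(0.0), 'qpos': array([ 1.157,  0.312,  0.014,  1.513, -0.004,  1.319, -0.027]), 'qvel': array([-0.001,  0.   ,  0.   , -0.001, -0.001, -0.001, -0.001]), 'effort': array([ 1.0000e-03, -3.7991e+01,  1.4700e-01, -2.3059e+01,  1.2000e-02,
        1.4000e-02, -0.0000e+00]), 'tool_pos': array([ 0.2  , -0.512,  0.23 ]), 'eef_rot': array([-3.085e+00, -5.800e-01,  1.000e-03]), 'force': array([ 0.396, -0.403, -0.231]), 'ft_torque': array([-0.028, -0.001, -0.042]), 'grip_force': np.float64(0.0), 'width': np.float64(0.085)}
top ['pixels', 'z_map', 'fx', 'fy', 'cx', 'cy', 'eye', 'orientation', 'shot'] [ 0.52654491 -0.1356441   1.1383821 ] [ 0.03711125 -0.0434107  -1.57343041] 352.6620136574824 255.99490085349998 192.5739355129807
plate_top [(array([376.7, 164. ]), 0.77, array([ 0.6743, -0.5264,  0.0185])), (array([283. , 209.7]), 0.75, array([ 0.5293, -0.2257,  0.0185]))]
magazine [(array([281., 209.]), 0.84, array([ 0.5316, -0.2208,  0.    ]))]
sill [(array([274.6, 221.4]), 0.6, array([ 0.4923, -0.199 ,  0.016 ]))]
ledge [(array([267.4, 239.2]), 0.97, array([ 0.4361, -0.1759,  0.0145]))]
jig [(array([332.1, 194.9]), 0.89, array([ 0.5767, -0.3864,  0.    ]))]
jig_seat [(array([335.8, 195.8]), 0.55, array([ 0.573 , -0.3942,  0.018 ]))]Traceback (most recent call last):
  File "<stdin>", line 6, in <module>
ValueError: it knows: cell, cup, jig, jig_seat, ledge, magazine, meter, plate_next, plate_top, sill, spare_end_plate
```

Run:
```python
from h import *
p=camera('top');c=cv2.resize(p['pixels'][130:290,190:430],None,fx=3.3,fy=3.3,interpolation=cv2.INTER_CUBIC);cv2.imwrite('pics/t1.png',c)
for n in ('scene',):
    p=camera(n);cv2.imwrite(f'pics/{n}0.png',p['pixels']);print(n,p['eye'],p['orientation'],p['fx'])
    for q,z in(('plate_top',.0185),('magazine',0),('sill',.016),('ledge',.0145),('jig',0),('jig_seat',.018),('cell',0)):
        print(q,[(np.round(r['xy'],1),round(r['conf'],2),np.round(onz(p,r['xy'],z),4)) for r in place_of(p,q)[:3]])
```

```text
scene [-0.48612794 -0.72674338  1.22914934] [ 0.72607954 -0.42048782 -0.99740843] 445.9773199589972
plate_top [(array([367.9, 215.4]), 0.83, array([ 0.6525, -0.5359,  0.0185])), (array([277.4, 208.8]), 0.72, array([ 0.5201, -0.2341,  0.0185]))]
magazine [(array([274.6, 210.9]), 0.85, array([ 0.5209, -0.2224,  0.    ]))]
sill [(array([267.8, 213.1]), 0.79, array([ 0.486 , -0.2124,  0.016 ]))]
ledge [(array([252.5, 216.7]), 0.9, array([ 0.4444, -0.1717,  0.0145])), (array([318.7, 212.5]), 0.67, array([ 0.5814, -0.3732,  0.0145])), (array([151.8, 177.9]), 0.51, array([0.4263, 0.2803, 0.0145]))]
jig [(array([321.1, 215.5]), 0.46, array([ 0.5848, -0.3827,  0.    ]))]
jig_seat [(array([276.3, 206.9]), 0.25, array([ 0.527 , -0.2259,  0.018 ]))]
cell [(array([272.2, 210.1]), 0.52, array([ 0.5201, -0.2127,  0.    ]))]
```

View pics/t1.png

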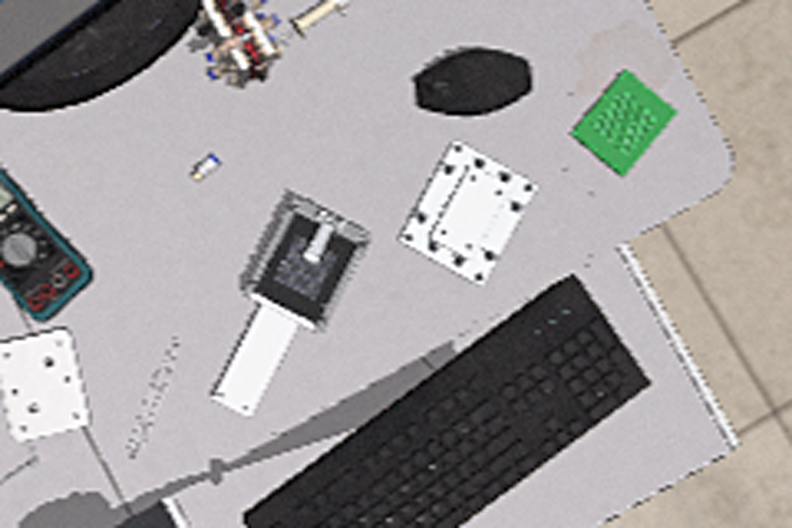

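View pics/scene0.png

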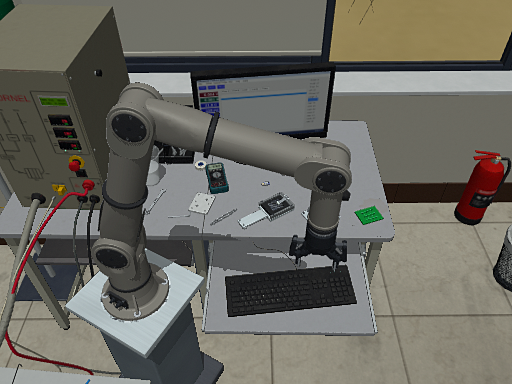

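The top view shows the magazine at about (281,209) with its ledge at the lower left, the jig at (333,195), and the green look-alike at (377,164). Next I'll fit the outlines.

```bash
cat >> h.py <<'E'
def rect(p,z,x0,x1,y0,y1,s=2000):
    # rectified view of plane z: cols = x, rows = y
    W,H=int((x1-x0)*s),int((y1-y0)*s); v,u=np.mgrid[0:H,0:W]
    P=np.stack([x0+u/s,y0+v/s,np.full(u.shape,z)],-1)-np.array(p['eye'])
    c=P@rot(p['orientation'])
    mx=(p['cx']+p['fx']*c[...,0]/-c[...,2]).astype(np.float32); my=(p['cy']-p['fy']*c[...,1]/-c[...,2]).astype(np.float32)
    return cv2.remap(p['pixels'],mx,my,cv2.INTER_CUBIC)
def fit(p,z,box,thr=222,s=2000,tag=None,k=5):
    g=cv2.cvtColor(rect(p,z,*box),cv2.COLOR_BGR2GRAY); m=(g>thr).astype(np.uint8)
    m=cv2.morphologyEx(m,cv2.MORPH_OPEN,np.ones((k,k)))
    cs,_=cv2.findContours(m,cv2.RETR_EXTERNAL,cv2.CHAIN_APPROX_NONE); c=max(cs,key=cv2.contourArea)
    (a,b),(w,h),t=cv2.minAreaRect(c)
    if tag: cv2.imwrite(f'pics/{tag}.png',np.hstack([g,m*255]))
    return np.round([box[0]+a/s,box[2]+b/s],4),np.round([w/s*1e3,h/s*1e3],1),round(t,1),round(cv2.contourArea(c)/s/s*1e6)
E
python3 - <<'E'
from h import *
p=camera('top')
for thr in(215,225,235):
  print('jig',fit(p,.008,(.49,.66,-.48,-.30),thr,tag=f'j{thr}'))
  print('ledge',fit(p,.0145,(.37,.51,-.25,-.10),thr,tag=f'l{thr}',k=21))
a=cv2.imread('pics/j225.png');b=cv2.imread('pics/l225.png');h=max(a.shape[0],b.shape[0]);w=max(a.shape[1],b.shape[1])
o=np.zeros((2*h,w,3),np.uint8);o[:a.shape[0],:a.shape[1]]=a;o[h:h+b.shape[0],:b.shape[1]]=b
cv2.imwrite('pics/fit.png',cv2.resize(o,None,fx=.8,fy=.8))
C=cloud(p).reshape(-1,3)
for nm,(x,y) in dict(jig=(.575,-.39),ledge=(.44,-.177),mag=(.53,-.221)).items():
  k=np.hypot(C[:,0]-x,C[:,1]-y)<.012;print(nm,np.round(np.percentile(C[k,2],[5,50,95]),4))
# magazine walls: points with height>21mm
k=(C[:,2]>.0205)&(C[:,2]<.035)&(np.hypot(C[:,0]-.535,C[:,1]+.225)<.09)
print(k.sum(),cv2.minAreaRect(C[k,:2].astype(np.float32)*1000))
E
```

```text
jig (array([ 0.579 , -0.3835]), array([ 92.2, 113.4]), 60.8, 8856)
ledge (array([ 0.4391, -0.1766]), array([ 40.9, 108.2]), 61.8, 3831)
jig (array([ 0.5788, -0.3837]), array([ 91.5, 112.7]), 60.2, 8488)
ledge (array([ 0.4376, -0.1756]), array([ 40.1, 103.8]), 62.1, 3568)
jig (array([ 0.5727, -0.394 ]), array([ 65.4, 111.4]), 60.8, 4985)
ledge (array([ 0.4374, -0.1755]), array([ 39.1, 101.6]), 62.5, 3398)
jig [0.0141 0.018  0.0207]
ledge [0.0104 0.0135 0.017 ]
mag [0.0212 0.0246 0.034 ]
782 ((530.1435546875, -222.89810180664062), (84.46495056152344, 105.93839263916016), 62.80636215209961)
```

View pics/fit.png

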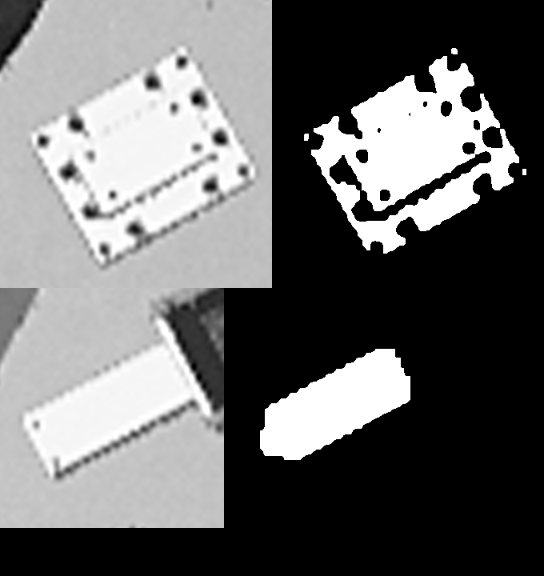

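```bash
cat >> h.py <<'E'
YM=np.radians(-28.2); M=np.array([.5265,-.2218]); YJ=np.radians(-29.3); J=np.array([.579,-.3835])
def fr(o,y,x,yy=0): return o+np.array([x*np.cos(y)-yy*np.sin(y),x*np.sin(y)+yy*np.cos(y)])
def goal(xy,z,yaw,tp=None,tr=None):
    s=sense(); A=rot(s['eef_rot']) if tr is None else rot(tr); t=np.array(s['tool_pos']) if tp is None else np.array(tp)
    G=(R.from_euler('z',yaw)*R.from_euler('x',np.pi)).as_matrix()
    best=min((G,G@np.diag([-1,-1,1])),key=lambda g:R.from_matrix(A.T@g).magnitude())
    print('shift',np.round(A.T@(np.array([*xy,z])-t),4),'turn',np.round(R.from_matrix(A.T@best).as_rotvec(degrees=True),2),'tool x world',np.round(best[:,0],3))
E
python3 -c "
from h import *
goal(fr(M,YM,-.021),.08,YM)"
```

```text
shift [ 0.3963 -0.1681  0.1513] turn [ 1.000e-02 -0.000e+00  4.951e+01] tool x world [ 0.881 -0.473  0.   ]
```

```bash
python3 -m pendant '[[-1,[0.045,-0.02,0],[0,0,8]],[-1,[0.09,-0.04,0],[0,0,16]],[-1,[0.14,-0.06,0.02],[0,0,24]],[-1,[0.19,-0.08,0.04],[0,0,32]],[-1,[0.24,-0.105,0.06],[0,0,40]],[-1,[0.29,-0.125,0.08],[0,0,49.5]],[-1,[0.34,-0.145,0.11],[0,0,49.5]],[-1,[0.396,-0.168,0.14],[0,0,49.5]],[-1,[0.396,-0.168,0.151],[0,0,49.5]],[-1,[0.396,-0.168,0.151],[0,0,49.5]]]' 60
python3 - <<'E'
from h import *
s=sense();print(s['qpos'],s['force'])
p=camera('top');c=p['pixels'][140:270,200:380];cv2.imwrite('pics/t2.png',cv2.resize(c,None,fx=3,fy=3,interpolation=cv2.INTER_CUBIC))
p=camera('scene');c=p['pixels'][150:260,200:350];cv2.imwrite('pics/s2.png',cv2.resize(c,None,fx=4,fy=4,interpolation=cv2.INTER_CUBIC))
goal(fr(M,YM,-.021),.028,YM)
E
```

```text
clock: 2.1
tool_pos: [0.5067, -0.2117, 0.0791]
eef_rot: [3.047, -0.763, -0.005]
force: [-0.1, -0.4, 0.1]
width: 0.0004
grip_force: 0.0
[ 0.43795439  0.44687947 -0.09821013  1.71609938  0.05157574  0.98430401
 -1.74114386] [-0.09736313 -0.38370509  0.07416688]
shift [-0.0002 -0.0026  0.0528] turn [ 0.09 -0.04 -0.15] tool x world [ 0.881 -0.473  0.   ]
```

View pics/s2.png

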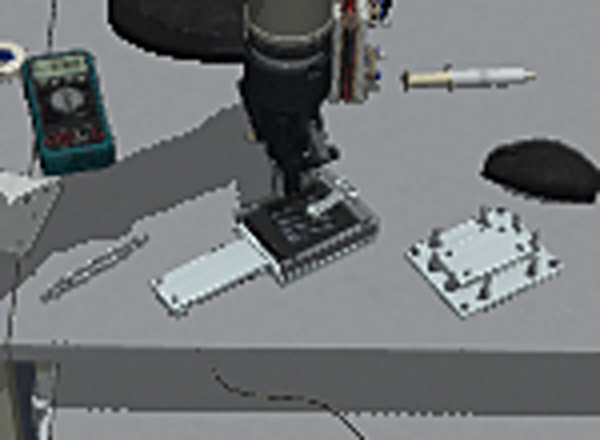

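```bash
python3 -m pendant '[[-1,[0,-0.0026,0.025],[0,0,0]],[-1,[0,-0.0026,0.045],[0,0,0]],[-1,[0,-0.0026,0.050],[0,0,0]],[-1,[0,-0.0026,0.050],[0,0,0]]]'; python3 -m pendant '[[-1,[0,0,0.001],[0,0,0]],[-1,[0,0,0.002],[0,0,0]],[-1,[0,0,0.003],[0,0,0]],[-1,[0,0,0.0035],[0,0,0]],[-1,[0,0,0.0035],[0,0,0]]]'
```

```text
clock: 2.7
tool_pos: [0.5089, -0.2112, 0.0311]
eef_rot: [3.045, -0.768, 0.002]
force: [-0.6, 0.7, 1.2]
width: 0.0001
grip_force: 0.0
clock: 3.32
tool_pos: [0.5089, -0.2097, 0.0267]
eef_rot: [3.047, -0.765, -0.0]
force: [0.2, -0.2, -0.3]
width: -0.0003
grip_force: 0.0
```

```bash
python3 -c "
from h import *
goal(fr(M,YM,-.021),.025,YM)"; python3 -m pendant '[[-1,[0,-0.001,0.001],[0,0,0]],[-1,[0,-0.001,0.0015],[0,0,0]],[-1,[0,-0.001,0.002],[0,0,0]],[-1,[0,-0.001,0.002],[0,0,0]]]';python3 -m pendant '[[-1,[0,0,0.0005],[0,0,0]],[-1,[0,0,0.001],[0,0,0]],[-1,[0,0,0.001],[0,0,0]],[-1,[0,0,0.001],[0,0,0]]]'
```

```text
shift [0.0002 0.0024 0.0017] turn [0.   0.01 0.01] tool x world [ 0.881 -0.473  0.   ]
clock: 3.82
tool_pos: [0.5095, -0.2086, 0.0251]
eef_rot: [-3.047, 0.765, 0.0]
force: [-1.0, 0.8, 2.2]
width: 0.0
grip_force: 1.4
clock: 4.32
tool_pos: [0.5096, -0.2087, 0.0248]
eef_rot: [-3.047, 0.765, -0.001]
force: [-2.2, 1.8, 8.0]
width: 0.0001
grip_force: 3.8
```

```bash
python3 -m pendant '[[-1,[0,0,-0.003],[0,0,0]],[-1,[0,0.0035,-0.003],[0,0,0]],[-1,[0,0.0035,-0.001],[0,0,0]],[-1,[0,0.0035,0.0],[0,0,0]],[-1,[0,0.0035,0.0007],[0,0,0]],[-1,[0,0.0035,0.0012],[0,0,0]],[-1,[0,0.0035,0.0012],[0,0,0]]]'
```

```text
clock: 5.2
tool_pos: [0.5076, -0.2129, 0.0244]
eef_rot: [3.045, -0.766, 0.0]
force: [-4.6, 0.6, 12.6]
width: -0.0002
grip_force: 6.5
```

```bash
python3 -m pendant '[[-1,[0,0,0.0003],[0,0,0]],[-1,[-0.001,0,0.0005],[0,0,0]],[-1,[-0.003,0,0.0005],[0,0,0]],[-1,[-0.005,0,0.0005],[0,0,0]]]';  python3 -m pendant '[[-1,[-0.002,0,0],[0,0,0]],[-1,[-0.004,0,0],[0,0,0]],[-1,[-0.006,0,0],[0,0,0]]]'
```

```text
clock: 5.7
tool_pos: [0.5074, -0.2127, 0.0248]
eef_rot: [3.044, -0.766, 0.016]
force: [3.3, -2.2, 5.8]
width: -0.0002
grip_force: 3.4
clock: 6.08
tool_pos: [0.5031, -0.2094, 0.0248]
eef_rot: [3.045, -0.766, 0.019]
force: [3.4, -2.8, 6.4]
width: -0.0003
grip_force: 3.2
```

```bash
python3 -m pendant '[[-1,[0,0,0.0006],[0,0,0]],[-1,[0,0,0.0012],[0,0,0]],[-1,[0,0,0.0012],[0,0,0]]]';  python3 -m pendant '[[-1,[-0.001,0,0.0002],[0,0,0]],[-1,[-0.002,0,0.0003],[0,0,0]],[-1,[-0.003,0,0.0003],[0,0,0]]]'
```

```text
clock: 6.45
tool_pos: [0.5029, -0.2092, 0.0244]
eef_rot: [3.045, -0.765, 0.017]
force: [1.4, -0.7, 12.3]
width: 0.0
grip_force: 6.1
clock: 6.82
tool_pos: [0.5022, -0.2087, 0.0245]
eef_rot: [3.044, -0.765, 0.025]
force: [4.9, -2.8, 10.7]
width: -0.0
grip_force: 4.9
```

Run:
```python
from h import *
p=camera('top');c=p['pixels'][170:270,220:340];cv2.imwrite('pics/t3.png',cv2.resize(c,None,fx=5,fy=5,interpolation=cv2.INTER_CUBIC))
```

```text
(no output)
```

View pics/t3.png

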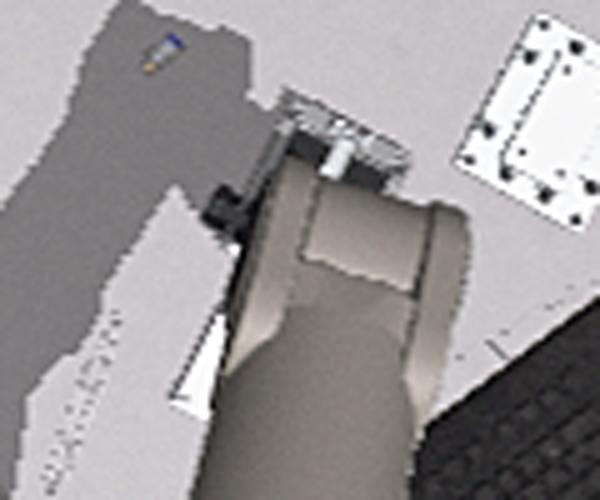

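The arm hides the plate from the top camera, so I'll go by the forces. I'll press harder before dragging.

```bash
python3 -m pendant '[[-1,[0,0,0.0005],[0,0,0]],[-1,[-0.001,0,0.0009],[0,0,0]],[-1,[-0.0025,0,0.0009],[0,0,0]],[-1,[-0.004,0,0.0009],[0,0,0]]]';  python3 -m pendant '[[-1,[-0.0015,0,0.0003],[0,0,0]],[-1,[-0.003,0,0.0003],[0,0,0]],[-1,[-0.0045,0,0.0003],[0,0,0]]]'
```

```text
clock: 7.38
tool_pos: [0.4999, -0.2073, 0.0244]
eef_rot: [3.044, -0.765, 0.029]
force: [4.5, -2.5, 11.5]
width: -0.0001
grip_force: 5.9
clock: 7.75
tool_pos: [0.4962, -0.2053, 0.0242]
eef_rot: [3.044, -0.765, 0.029]
force: [5.1, -3.2, 12.9]
width: -0.0
grip_force: 6.3
```

```bash
python3 -m pendant '[[-1,[-0.001,0,0.0003],[0,0,0]],[-1,[-0.0025,0,0.0005],[0,0,0]],[-1,[-0.004,0,0.0005],[0,0,0]],[-1,[-0.0055,0,0.0005],[0,0,0]],[-1,[-0.007,0,0.0005],[0,0,0]],[-1,[-0.0085,0,0.0005],[0,0,0]]]'
```

```text
clock: 8.5
tool_pos: [0.4893, -0.2014, 0.0241]
eef_rot: [3.044, -0.765, 0.031]
force: [4.7, -3.5, 13.9]
width: 0.0003
grip_force: 6.8
```

Run:
```python
from h import *
p=camera('scene');c=p['pixels'][170:250,220:320];cv2.imwrite('pics/s3.png',cv2.resize(c,None,fx=7,fy=7,interpolation=cv2.INTER_CUBIC))
```

```text
(no output)
```

View pics/s3.png

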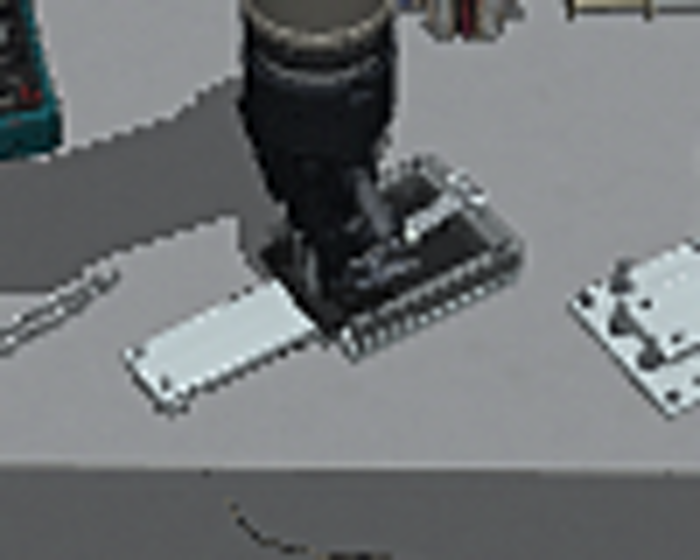

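The plate protrudes about 15 mm over the ledge (its front edge is near crop (300,320)), so it is following the fingers. I'll continue.

```bash
python3 -m pendant '[[-1,[-0.002,0,0.0001],[0,0,0]],[-1,[-0.004,0,0.0002],[0,0,0]],[-1,[-0.006,0,0.0002],[0,0,0]],[-1,[-0.008,0,0.0002],[0,0,0]],[-1,[-0.010,0,0.0002],[0,0,0]]]';python3 -m pendant '[[-1,[-0.002,0,0],[0,0,0]],[-1,[-0.004,0,0],[0,0,0]]]'
```

```text
clock: 9.18
tool_pos: [0.4806, -0.1966, 0.0238]
eef_rot: [3.044, -0.765, 0.032]
force: [5.1, -3.0, 14.8]
width: 0.0001
grip_force: 6.9
clock: 9.43
tool_pos: [0.4741, -0.1932, 0.0229]
eef_rot: [3.045, -0.765, 0.021]
force: [2.3, -1.6, 16.7]
width: 0.0004
grip_force: 8.2
```

```bash
python3 -m pendant '[[-1,[-0.002,0,0.0002],[0,0,0]],[-1,[-0.004,0,0.0004],[0,0,0]],[-1,[-0.006,0,0.0006],[0,0,0]]]';python3 -m pendant '[[-1,[-0.002,0,0.0002],[0,0,0]],[-1,[-0.004,0,0.0004],[0,0,0]],[-1,[-0.006,0,0.0006],[0,0,0]]]'
```

```text
clock: 9.8
tool_pos: [0.4696, -0.1906, 0.0226]
eef_rot: [3.045, -0.765, 0.024]
force: [1.1, -0.8, 16.5]
width: 0.0001
grip_force: 8.4
clock: 10.18
tool_pos: [0.4651, -0.188, 0.0224]
eef_rot: [3.045, -0.765, 0.026]
force: [1.2, -1.3, 18.5]
width: -0.0001
grip_force: 9.0
```

```bash
python3 -m pendant '[[-1,[-0.002,0,0],[0,0,0]],[-1,[-0.004,0,0.0001],[0,0,0]],[-1,[-0.006,0,0.0002],[0,0,0]],[-1,[-0.008,0,0.0003],[0,0,0]]]';python3 -m pendant '[[-1,[-0.002,0,0],[0,0,0]],[-1,[-0.004,0,0.0001],[0,0,0]],[-1,[-0.006,0,0.0002],[0,0,0]],[-1,[-0.008,0,0.0003],[0,0,0]]]'
```

```text
clock: 10.68
tool_pos: [0.4583, -0.1843, 0.0222]
eef_rot: [3.045, -0.765, 0.027]
force: [1.7, -0.8, 19.2]
width: 0.0002
grip_force: 9.1
clock: 11.18
tool_pos: [0.4517, -0.1806, 0.022]
eef_rot: [3.045, -0.765, 0.028]
force: [2.5, -1.1, 18.9]
width: 0.0004
grip_force: 9.4
```

```bash
python3 -m pendant '[[-1,[-0.003,0,0],[0,0,0]],[-1,[-0.006,0,0.0001],[0,0,0]],[-1,[-0.009,0,0.0002],[0,0,0]],[-1,[-0.012,0,0.0003],[0,0,0]]]';python3 -m pendant '[[-1,[-0.003,0,0],[0,0,0]],[-1,[-0.006,0,0.0001],[0,0,0]],[-1,[-0.009,0,0.0002],[0,0,0]],[-1,[-0.012,0,0.0002],[0,0,0]]]'
```

```text
clock: 11.68
tool_pos: [0.4415, -0.1751, 0.0218]
eef_rot: [3.045, -0.765, 0.03]
force: [2.6, -1.0, 20.6]
width: -0.0001
grip_force: 9.9
clock: 12.18
tool_pos: [0.4313, -0.1695, 0.0216]
eef_rot: [3.045, -0.765, 0.031]
force: [1.6, -1.7, 20.3]
width: 0.0001
grip_force: 10.1
```

```bash
python3 -m pendant '[[-1,[-0.003,0,0],[0,0,0]],[-1,[-0.006,0,0],[0,0,0]],[-1,[-0.009,0,0],[0,0,0]],[-1,[-0.012,0,0.0],[0,0,0]]]';python3 -m pendant '[[-1,[-0.002,0,0],[0,0,0]],[-1,[-0.004,0,0],[0,0,0]],[-1,[-0.006,0,0],[0,0,0]]]';python3 -m pendant '[[-1,[-0.001,0,0],[0,0,0]],[-1,[-0.002,0,0],[0,0,0]],[-1,[-0.003,0,0],[0,0,0]]]'
```

```text
clock: 12.68
tool_pos: [0.4199, -0.1635, 0.021]
eef_rot: [3.045, -0.765, 0.028]
force: [3.5, -2.5, 18.4]
width: 0.0002
grip_force: 9.4
clock: 13.05
tool_pos: [0.4151, -0.1609, 0.0211]
eef_rot: [3.045, -0.765, 0.029]
force: [5.0, -1.9, 16.0]
width: 0.0002
grip_force: 8.0
clock: 13.42
tool_pos: [0.4143, -0.1603, 0.0211]
eef_rot: [3.044, -0.765, 0.036]
force: [6.6, -4.6, 13.9]
width: 0.0001
grip_force: 6.5
```

```bash
python3 -m pendant '[[-1,[0.002,0,-0.003],[0,0,0]],[-1,[0.002,0,-0.02],[0,0,0]],[0,[0.002,0.05,-0.06],[0,0,0]],[1,[0.002,0.1,-0.09],[0,0,0]],[1,[0.002,0.15,-0.11],[0,0,0]],[1,[0.002,0.2,-0.11],[0,0,0]],[1,[0.002,0.25,-0.11],[0,0,0]],[1,[0.002,0.25,-0.11],[0,0,0]]]'
python3 - <<'E'
from h import *
p=camera('top')
for q,z in (('plate_top',.0145),('ledge',.0145),('jig_seat',.018)):
    print(q,[(np.round(r['xy'],1),round(r['conf'],2),np.round(onz(p,r['xy'],z),4)) for r in place_of(p,q)[:3]])
box=(.36,.51,-.27,-.08)
g=cv2.cvtColor(rect(p,.021,*box),cv2.COLOR_BGR2GRAY)
for thr in(80,100,120):
    m=cv2.morphologyEx((g<thr).astype(np.uint8),cv2.MORPH_OPEN,np.ones((9,9)))
    cs,_=cv2.findContours(m,cv2.RETR_EXTERNAL,cv2.CHAIN_APPROX_NONE)
    for c in sorted(cs,key=cv2.contourArea)[-2:]:
        (a,b),(w,h),t=cv2.minAreaRect(c);print(thr,round(box[0]+a/2000,4),round(box[2]+b/2000,4),w/2,h/2,t,cv2.contourArea(c)/4)
cv2.imwrite('pics/t4.png',cv2.resize(np.hstack([g,m*255]),None,fx=1.2,fy=1.2))
C=cloud(p).reshape(-1,3);k=(C[:,2]>.017)&(C[:,2]<.026)&(np.hypot(C[:,0]-.437,C[:,1]+.174)<.06)
print(k.sum(),cv2.minAreaRect(C[k,:2].astype(np.float32)*1000),np.median(C[k,2]))
E
```

```text
clock: 14.42
tool_pos: [0.2832, -0.3809, 0.1256]
eef_rot: [3.042, -0.779, -0.005]
force: [0.5, 1.4, -0.2]
width: 0.0857
grip_force: 0.0
plate_top [(array([266.8, 236.4]), 0.92, array([ 0.4449, -0.1741,  0.0145])), (array([377.6, 167.5]), 0.87, array([ 0.6636, -0.5305,  0.0145]))]
ledge [(array([266.2, 241.1]), 0.87, array([ 0.4301, -0.1721,  0.0145]))]
jig_seat [(array([266.6, 239.5]), 0.72, array([ 0.4354, -0.1733,  0.018 ])), (array([334.6, 189.6]), 0.57, array([ 0.5928, -0.3906,  0.018 ]))]
80 0.4922 -0.2128 75.5 34.5 90.0 1255.625
80 0.4379 -0.1719 65.99626922607422 86.72198486328125 62.241458892822266 5208.125
100 0.492 -0.2133 77.5 35.0 90.0 1442.375
100 0.4379 -0.1721 68.9547119140625 87.55014038085938 61.38954162597656 5461.0
120 0.4918 -0.2133 79.5 35.5 90.0 1637.875
120 0.4383 -0.171 73.7668228149414 89.46713256835938 61.49346160888672 5832.5
541 ((444.38897705078125, -174.015625), (65.91522216796875, 106.37419128417969), 61.519344329833984) 0.020445920683938246
```

View pics/t4.png

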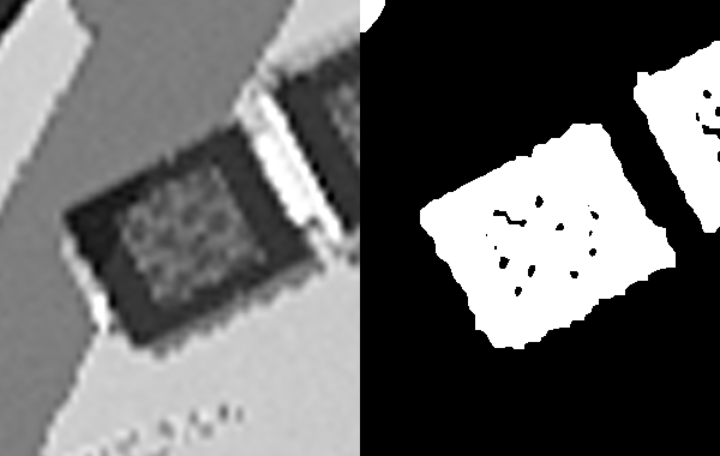

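The plate lies flat on the ledge at about (0.438,-0.172), which puts it at magazine x ≈ -0.101 against the stops. Now I'll grip it.

```bash
python3 -c "
from h import *
goal((.4378,-.1725),.002,np.radians(-28.4))"
```

```text
shift [ 0.0369 -0.2494  0.1241] turn [-0.1   0.1   0.34] tool x world [ 0.88  -0.476  0.   ]
```

```bash
python3 -m pendant '[[1,[0.01,-0.05,0],[0,0,0]],[1,[0.02,-0.10,0],[0,0,0]],[1,[0.03,-0.15,0],[0,0,0]],[1,[0.037,-0.20,0],[0,0,0]],[1,[0.037,-0.249,0.02],[0,0,0]],[1,[0.037,-0.249,0.065],[0,0,0]],[1,[0.037,-0.249,0.065],[0,0,0]],[1,[0.037,-0.249,0.065],[0,0,0]]]'; python3 -c "
from h import *
goal((.4378,-.1725),.002,np.radians(-28.4))"
```

```text
clock: 15.62
tool_pos: [0.4381, -0.1756, 0.0623]
eef_rot: [3.047, -0.765, 0.001]
force: [0.5, -0.7, -0.4]
width: 0.0855
grip_force: 0.0
shift [-0.0018 -0.0026  0.0603] turn [ 0.   -0.06  0.21] tool x world [ 0.88  -0.476  0.   ]
```

```bash
python3 -m pendant '[[1,[-0.0018,-0.0024,0.02],[0,0,0]],[1,[-0.0018,-0.0024,0.04],[0,0,0]],[1,[-0.0018,-0.0024,0.055],[0,0,0]],[1,[-0.0018,-0.0024,0.060],[0,0,0]],[1,[-0.0018,-0.0024,0.060],[0,0,0]]]' 30;  python3 -c "
from h import *
goal((.4378,-.1725),.002,np.radians(-28.4))"
```

```text
clock: 16.25
tool_pos: [0.4375, -0.1728, 0.0017]
eef_rot: [3.047, -0.766, 0.001]
force: [-0.3, 0.2, 0.4]
width: 0.0858
grip_force: 0.0
shift [ 0.0001 -0.0004 -0.0003] turn [-0.   -0.03  0.18] tool x world [ 0.88  -0.476  0.   ]
```

```bash
python3 -m pendant '[[0.6,[0,0,0],[0,0,0]],[0.4,[0,0,0],[0,0,0]],[0.2,[0,0,0],[0,0,0]],[0.2,[0,0,0],[0,0,0]],[0.2,[0,0,0],[0,0,0]]]' 30
```

```text
clock: 16.88
tool_pos: [0.4382, -0.1729, 0.0023]
eef_rot: [3.047, -0.765, 0.003]
force: [0.1, 0.7, 5.9]
width: 0.0652
grip_force: 33.7
```

```bash
python3 -m pendant '[[0.2,[0,0,-0.005],[0,0,0]],[0.2,[0,0,-0.02],[0,0,0]],[0.2,[0,0,-0.04],[0,0,0]],[0.2,[0,0,-0.06],[0,0,0]],[0.2,[0,0,-0.065],[0,0,0]]]' 35;  python3 -c "
from h import *
goal(J,.062,YJ)"
```

```text
clock: 17.5
tool_pos: [0.4378, -0.1727, 0.0679]
eef_rot: [3.047, -0.765, 0.003]
force: [-0.5, -0.7, -0.7]
width: 0.0651
grip_force: 39.6
shift [0.2241 0.1191 0.0064] turn [-0.02 -0.12  1.1 ] tool x world [ 0.872 -0.489  0.   ]
```

```bash
python3 -m pendant '[[0.2,[0.02,0.02,0],[0,0,0]],[0.2,[0.06,0.045,0],[0,0,0]],[0.2,[0.10,0.07,0],[0,0,0.5]],[0.2,[0.14,0.09,0],[0,0,1.1]],[0.2,[0.18,0.11,0],[0,0,1.1]],[0.2,[0.21,0.119,0],[0,0,1.1]],[0.2,[0.224,0.119,0],[0,0,1.1]],[0.2,[0.224,0.119,0],[0,0,1.1]],[0.2,[0.224,0.119,0],[0,0,1.1]]]' 35
python3 - <<'E'
from h import *
goal(J,.0055,YJ)
for n in('top','scene'):
    p=camera(n)
    c=p['pixels'][140:250,270:400] if n=='top' else p['pixels'][170:240,270:370]
    cv2.imwrite(f'pics/{n}5.png',cv2.resize(c,(520,440) if n=='top' else (600,420),interpolation=cv2.INTER_CUBIC))
a=cv2.imread('pics/top5.png');b=cv2.imread('pics/scene5.png');cv2.imwrite('pics/b5.png',np.hstack([cv2.resize(a,(390,330)),cv2.resize(b,(400,330))]))
E
```

```text
clock: 18.62
tool_pos: [0.5774, -0.3822, 0.0656]
eef_rot: [-3.039, 0.793, 0.004]
force: [-0.7, 0.2, -1.5]
width: 0.0648
grip_force: 39.6
shift [0.0022 0.0004 0.0601] turn [-0.02  0.15  0.03] tool x world [ 0.872 -0.489  0.   ]
```

View pics/b5.png

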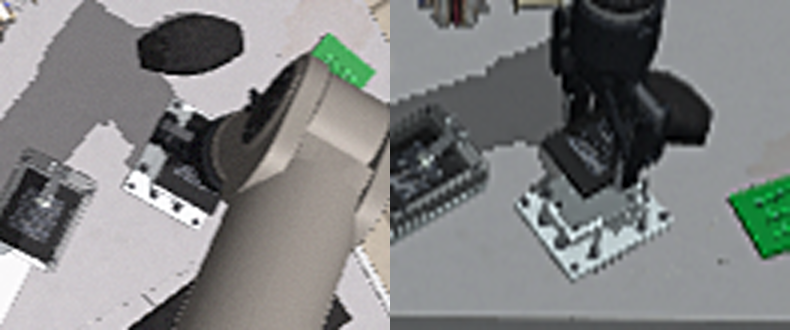

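Run:
```python
from h import *
from scipy.optimize import least_squares
p=camera('top');p['pixels']=cv2.imread('pics/top0.png')
pins=np.array([(sx*46.5,sy*14) for sx in(1,-1) for sy in(1,-1)]+[(sx*27,sy*37.5) for sx in(1,-1) for sy in(1,-1)])/1e3
box=(.49,.67,-.48,-.29)
for z in(.02,.025,.03):
    g=cv2.cvtColor(rect(p,z,*box),cv2.COLOR_BGR2GRAY).astype(np.float32)
    d=cv2.GaussianBlur(np.clip(230-g,0,160),(0,0),4)
    best=None
    for yaw in np.radians(np.arange(-33,-25,.5)):
      for dx in np.arange(-.008,.0081,.0005):
        for dy in np.arange(-.008,.0081,.0005):
          q=np.array([fr(J+[dx,dy],yaw,*a) for a in pins])
          u=((q-[box[0],box[2]])*2000).round().astype(int)
          sc=d[u[:,1],u[:,0]].sum()
          if best is None or sc>best[0]: best=(sc,np.degrees(yaw),J+[dx,dy])
    print(z,best)
```

```text
0.02 (np.float32(1147.9963), np.float64(-29.500000000000004), array([ 0.579 , -0.3805]))
0.025 (np.float32(1140.1504), np.float64(-29.500000000000004), array([ 0.579 , -0.3795]))
0.03 (np.float32(1128.4739), np.float64(-29.500000000000004), array([ 0.5785, -0.3785]))
```

```bash
python3 -m pendant '[[0.2,[0,-0.03,-0.02],[0,0,0]],[0.2,[-0.03,-0.08,-0.05],[0,0,0]],[0.2,[-0.08,-0.13,-0.05],[0,0,0]],[0.2,[-0.13,-0.18,-0.05],[0,0,0]],[0.2,[-0.18,-0.23,-0.05],[0,0,0]],[0.2,[-0.2,-0.23,-0.05],[0,0,0]],[0.2,[-0.2,-0.23,-0.05],[0,0,0]]]' 35
python3 - <<'E'
from h import *
p=camera('top');np.savez('pics/t6.npz',pixels=p['pixels'],z=p['z_map'])
C=cloud(p); z=C[...,2]
q=C[...,:2]-J; X=q@[np.cos(YJ),np.sin(YJ)]; Y=q@[-np.sin(YJ),np.cos(YJ)]
near=(abs(X)<.07)&(abs(Y)<.06)
desk=(np.hypot(X,Y)<.12)&(np.hypot(X,Y)>.08)
print('desk z',np.median(z[desk]))
for lo,hi in((.004,.05),(.013,.05)):
    k=near&(z>lo)&(z<hi); 
    print(lo,k.sum(),'range x',np.percentile(X[k],[2,50,98]).round(4),'y',np.percentile(Y[k],[2,50,98]).round(4),'mean',X[k].mean().round(4),Y[k].mean().round(4))
k=near&(abs(X)<.038)&(abs(Y)<.035)&(z>.013)&(z<.022);print('bed mean',X[k].mean(),Y[k].mean(),np.percentile(Y[k],[3,97]),k.sum(),k.sum()*1.0)
for thr in(212,218,224):print(fit(p,.008,(.49,.66,-.48,-.30),thr))
g=rect(p,.018,.49,.67,-.48,-.29);
def line(a,b,col):
    f=lambda t:tuple(int(v) for v in (fr(J,YJ,*t)-[.49,-.48])*2000); cv2.line(g,f(a),f(b),col,1)
for s in(1,-1):
    line((-.041,s*.022),(.041,s*.022),(0,0,255));line((s*.041,-.022),(s*.041,.022),(0,0,255))
g2=rect(p,.008,.49,.67,-.48,-.29);g,g2=g2,g
for s in(1,-1):
    line((-.057,s*.046),(.057,s*.046),(0,0,255));line((s*.057,-.046),(s*.057,.046),(0,0,255))
cv2.imwrite('pics/j6.png',np.hstack([g2,g]))
E
```

```text
clock: 19.65
tool_pos: [0.5141, -0.0797, 0.1166]
eef_rot: [-3.041, 0.782, 0.004]
force: [0.1, 0.0, -1.7]
width: 0.065
grip_force: 39.6
desk z -0.0004465745297241863
0.004 969 range x [-0.0556 -0.0026  0.0536] y [-0.0417  0.004   0.0466] mean -0.0022 0.0034
0.013 389 range x [-0.0479 -0.0019  0.0433] y [-0.0233  0.0023  0.0386] mean -0.0017 0.0024
bed mean -0.0003431329294967074 0.0020148976771114584 [-0.01886183  0.02263422] 318 318.0
(array([ 0.579 , -0.3837]), array([ 93.2, 114.4]), 60.5, 9018)
(array([ 0.5791, -0.3834]), array([ 92.4, 113.6]), 60.7, 8894)
(array([ 0.5791, -0.3834]), array([ 92., 113.]), 60.8, 8746)
```

View pics/j6.png

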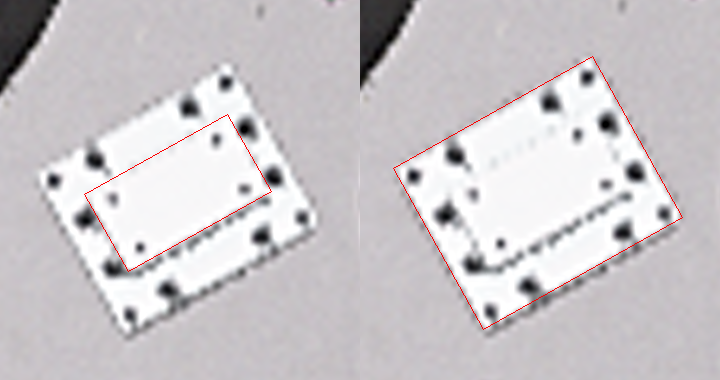

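The outlines, base-corner screws and bed holes all agree on a jig centre of about (0.579,-0.383) and a yaw of -29.5°. Going back over it.

```bash
python3 -m pendant '[[0.2,[0.03,0.02,0],[0,0,0]],[0.2,[0.08,0.07,0],[0,0,0]],[0.2,[0.13,0.12,0],[0,0,0]],[0.2,[0.18,0.17,0],[0,0,0]],[0.2,[0.2,0.21,0],[0,0,0]],[0.2,[0.2,0.23,0.03],[0,0,0]],[0.2,[0.2,0.23,0.05],[0,0,0]],[0.2,[0.2,0.23,0.05],[0,0,0]],[0.2,[0.2,0.23,0.05],[0,0,0]]]' 35
python3 -c "
from h import *
goal((.5793,-.3838),.0055,np.radians(-29.5))"
```

```text
clock: 20.82
tool_pos: [0.5792, -0.3838, 0.0674]
eef_rot: [3.039, -0.794, 0.003]
force: [-0.1, -0.3, -0.8]
width: 0.0651
grip_force: 39.6
shift [-0.     -0.0001  0.0619] turn [ 0.01 -0.11  0.21] tool x world [ 0.87  -0.492  0.   ]
```

```bash
python3 -m pendant '[[0.2,[0,0,0.02],[0,0,0.2]],[0.2,[0,0,0.035],[0,0,0.2]],[0.2,[0,0,0.044],[0,0,0.2]],[0.2,[0,0,0.044],[0,0,0.2]],[0.2,[0,0,0.044],[0,0,0.2]]]'
python3 -c "
from h import *
goal((.5793,-.3838),.0055,np.radians(-29.5))"
python3 -m pendant '[[0.2,[0,0,0.001],[0,0,0]],[0.2,[0,0,0.002],[0,0,0]],[0.2,[0,0,0.003],[0,0,0]],[0.2,[0,0,0.004],[0,0,0]],[0.2,[0,0,0.005],[0,0,0]],[0.2,[0,0,0.006],[0,0,0]]]'
```

```text
clock: 21.45
tool_pos: [0.5788, -0.3835, 0.0228]
eef_rot: [3.038, -0.8, 0.001]
force: [-0.2, 0.1, -0.2]
width: 0.0648
grip_force: 39.6
shift [0.0006 0.     0.0173] turn [ 0.01 -0.05  0.01] tool x world [ 0.87  -0.492  0.   ]
clock: 22.2
tool_pos: [0.5786, -0.383, 0.0163]
eef_rot: [-3.038, 0.799, -0.0]
force: [0.8, 0.7, 0.0]
width: 0.0651
grip_force: 39.7
```

```bash
python3 -m pendant '[[0.2,[0,0,0.001],[0,0,0]],[0.2,[0,0,0.002],[0,0,0]],[0.2,[0,0,0.003],[0,0,0]],[0.2,[0,0,0.003],[0,0,0]]]'
python3 -m pendant '[[0.2,[0,0,0.001],[0,0,0]],[0.2,[0,0,0.002],[0,0,0]],[0.2,[0,0,0.003],[0,0,0]],[0.2,[0,0,0.003],[0,0,0]]]'
```

```text
clock: 22.7
tool_pos: [0.5789, -0.3825, 0.0132]
eef_rot: [-3.037, 0.799, -0.0]
force: [2.0, 1.5, -0.7]
width: 0.0645
grip_force: 39.6
clock: 23.2
tool_pos: [0.5789, -0.3825, 0.0103]
eef_rot: [-3.037, 0.799, -0.001]
force: [2.3, 3.6, -1.3]
width: 0.0651
grip_force: 39.7
```

```bash
python3 -m pendant '[[0.2,[0,-0.0007,0.001],[0,0,0]],[0.2,[0,-0.0007,0.002],[0,0,0]],[0.2,[0,-0.0007,0.003],[0,0,0]],[0.2,[0,-0.0007,0.004],[0,0,0]],[0.2,[0,-0.0007,0.004],[0,0,0]]]'
```

```text
clock: 23.82
tool_pos: [0.5789, -0.3824, 0.0062]
eef_rot: [-3.038, 0.799, -0.0]
force: [2.4, 1.5, 0.2]
width: 0.0649
grip_force: 39.7
```

```bash
python3 -m pendant '[[0.2,[0,0,0.0005],[0,0,0]],[0.2,[0,0,0.001],[0,0,0]],[0.2,[0,0,0.001],[0,0,0]]]'
```

```text
clock: 24.2
tool_pos: [0.5789, -0.3824, 0.006]
eef_rot: [-3.038, 0.799, -0.0]
force: [1.7, 4.2, 4.7]
width: 0.0652
grip_force: 40.1
```

It is seated, with contact at the expected height. Releasing and retreating.

```bash
python3 -m pendant '[[0.7,[0,0,0],[0,0,0]],[1,[0,0,0],[0,0,0]],[1,[0,0,0],[0,0,0]],[1,[0,0,-0.01],[0,0,0]],[1,[0,0,-0.03],[0,0,0]],[1,[0,0,-0.08],[0,0,0]],[1,[-0.05,-0.05,-0.13],[0,0,0]],[1,[-0.1,-0.1,-0.13],[0,0,0]],[1,[-0.15,-0.16,-0.13],[0,0,0]],[1,[-0.19,-0.22,-0.13],[0,0,0]]]'
python3 - <<'E'
from h import *
p=camera('top');C=cloud(p);z=C[...,2];q=C[...,:2]-J
k=np.hypot(q[...,0],q[...,1])<.025;print('plate top z',np.percentile(z[k],[10,50,90]).round(4))
A=np.c_[C[k][:,:2]-J,np.ones(k.sum())];print('tilt',np.linalg.lstsq(A,C[k][:,2],rcond=None)[0].round(3))
print([(np.round(onz(p,r['xy'],.018),4),r['conf']) for r in place_of(p,'plate_top')])
g=cv2.resize(rect(p,.0245,.46,.70,-.50,-.12),None,fx=.75,fy=.75);cv2.imwrite('pics/end.png',g)
print(sense()['tool_pos'],sense()['clock'])
E
```

```text
clock: 25.45
tool_pos: [0.5286, -0.1494, 0.1372]
eef_rot: [3.038, -0.801, 0.007]
force: [1.5, 1.3, -0.2]
width: 0.0853
grip_force: 0.0
plate top z [0.0211 0.0239 0.0268]
tilt [-0.03   0.024  0.024]
[(array([ 0.5794, -0.3841,  0.018 ]), 0.59), (array([ 0.6529, -0.5271,  0.018 ]), 0.59)]
[ 0.52911634 -0.13974767  0.1369292 ] 25.55
```

View pics/end.png

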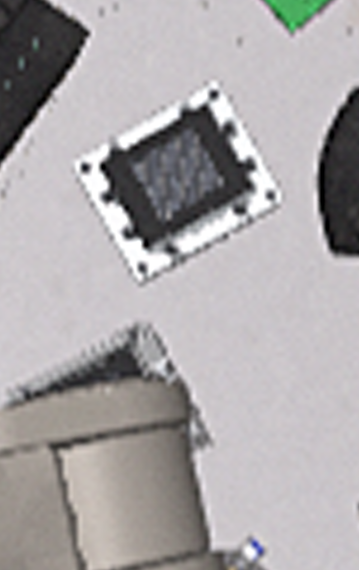

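The plate lies in the jig between all eight pins (picture centre about (180,172)). Its top is at 24 mm, which matches the bed height plus the plate thickness. Handing in.

```bash
python3 -m pendant '[[1,[0,0,0],[0,0,0]],[1,[0,0,0],[0,0,0]]]'; python3 -c "
from rig import *
print(hand_in())"
```

```text
clock: 25.8
tool_pos: [0.5286, -0.1531, 0.1354]
eef_rot: [3.036, -0.804, 0.003]
force: [-0.2, -1.0, -0.3]
width: 0.0856
grip_force: 0.0
the job is handed in; nothing more can be done
None
```

The top flow plate was dragged out and now lies on the jig bed between the guide pins, and the job was handed in at about 26 s; the hand-in returned no verdict, and I did not check the lower plate's exact position in the magazine afterwards.

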